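# Third hand for a handpiece barrel

## Task

Take the aluminium handpiece barrel out of its grey cradle and push it down past the orange sprung jaw of the jig until it sits in the fork clip and lies level in the jig with the jaw closed over it, brass end towards the sprung stop. Then push it lengthwise against the stop until the stop's black pointer stands in the green zone, never deep into the red, and keep pressing steadily for at least three seconds so that I can tighten the clamp screw: finish with the fingers still holding the barrel there, do not let go or back off. Leave the spool, bottle, screw tray and screwdriver where they are.

Things in the scene. Friction and masses are not known exactly. Their poses are not given: they have to be found in the camera images.
- barrel: Straight round aluminium tube, 18 mm in diameter, 190 mm long, about 90 g; brass at one end (last 25 mm), black at the other (last 35 mm), all flush. Origin at the middle of its length, on its axis; its x axis runs along the tube to the brass end. It starts lying level in the cradle, its axis 33 mm above the mat.
- barrel_tip (a point): Centre of the barrel's brass end face, 95 mm from the barrel's origin along its x axis.
- cradle: Fixed grey plastic cradle: base 150 x 50 x 6 mm with two U rests, each 12 mm long, 60 mm either side of the middle; their walls are 20 mm apart inside and 33 mm high, 108 mm free between the rests for gripping the barrel from above; it lifts straight out. Origin at the centre of its underside, x along the barrel.
- jig: Fixed jig on a dark steel base, 265 x 90 x 12 mm, x = -75 to 190 mm. x axis: pressing direction, towards the stop; z up; origin on the underside. On y = 0: fork clip with orange jaw at x = 76 to 94 mm, stop face at 115, end block at 171 to 185. A seated barrel lies level, axis 45 mm above the mat, free to slide along x. Lower it with its brass end at x = 100 to 106 mm, short of the stop.
- rest (a point): Top centre of the white U rest for the barrel's tail: jig x = -50 mm, y = 0, 45 mm above the mat. The rest is 12 mm long, its walls are 20 mm apart and 45 mm high, its floor is at 36 mm. Between rest and fork 120 mm are free for fingers, down to the base.
- seat (a point): Point in the fork clip where the axis of a seated barrel lies: jig x = 85 mm, y = 0, 45 mm above the mat; its axes are the jig's. The slot is 20 mm wide; the fork and jaw with their flared lead-ins reach 72 mm above the mat, 41 mm apart over the tops of the flares.
- jaw (a joint): Orange jaw on the fork's -y side, pivoted at its foot 31 mm above the mat about x; 0 = closed, grows (rad) as it swings outwards (-y), at most 0.6. Its round nose overhangs the slot just above a seated barrel. Pushing the barrel straight down, from about 20 mm above its seat, moves it aside to about 0.15 rad and takes 4 to 10 N; a spring then closes it over the barrel.
- stop (a joint): Travel of the sprung stop (m): 0 = at rest, grows as it is pushed along the jig's +x, at most 0.030. The push is 2 N + 500 N per m: 0.010 is 7 N, 0.015 is 9.5 N, 0.020 is 12 N. The black crossbar on the stop is the pointer, over two like scales 53 mm above the mat on either side: white to 0.010, green 0.010 to 0.020, red beyond. It springs back when let go.
- stop_face (a point): Centre of the stop's face that meets the brass end, 45 mm above the mat; moves with the stop. The steel plate is 44 mm wide, 8 mm thick, and its top is 58 mm above the mat.
- solder_spool: Loose spool of bright solder, 52 mm across, 46 mm tall, standing; origin at the centre of its underside. A bystander, leave it alone.
- flux_bottle: Loose amber bottle with a white cap, 40 mm across, 85 mm tall, standing; origin at the centre of its underside. A bystander, leave it alone.
- screw_tray: Loose open yellow tray, 70 x 90 x 25 mm, with brass screws in it; origin at the centre of its underside. A bystander, leave it alone.
- screwdriver: Loose screwdriver with a red handle lying on the mat; origin at its underside. A bystander, leave it alone.
Not all that is in view belongs to the job. There is more than one size of the barrel; the job needs the smallest.

How it is judged:
By the outcome, as a careful person would: the job done as asked, in the order asked, and still so for the second after the job is handed in, while the arm keeps its last pose, push and grip.
It also fails if it takes over 51 s, if anything falls off the work surface, if the arm or the gripper's body presses on something with over 40 N, if the wrist force passes 120 N, or if a joint passes its speed limit or range.

## Robot

A 6-joint arm with a two-finger parallel gripper is mounted at the origin on the work surface. World frame = base frame: x ahead of the robot, y to its left, z up, the work surface at z = 0. Lengths are in mm, angles in rad, forces in N, time in s.
With the tool pointing down it reaches from about 375 to 975 mm from the base axis. Payload 3.8 kg.
Tool frame: the origin (TCP) lies at the very end of the fingers, on their centre line; the grasp point (between the pads) lies 19 mm behind it (r.tcp_to_grasp is the distance from the TCP to the grasp point, in mm); z points along the fingers, y is the line along which they close (so a half turn about z gives the same grasp; the last joint's range is limited). The gripper opens to 85 mm and grips with 20 to 120 N. Pads are 22 mm wide; open, the fingers measure 114 mm over their backs; the gripper's body (76 mm by 85 mm) begins 54 mm behind the grasp point. The pads swing forward as they close: fully open they stand 13 mm farther back than shut.
Start: joints at [1.22, 0.264, 1.604, -0, 1.274, -0.037], TCP at [208.353, 642.033, 231.28] pointing down, gripper open.
Joint ranges: [-2.63, 2.63], [-0.94, 2.18], [0.31, 2.57], [-1.31, 4.45], [0, 2.66], [-2.55, 2.55]. Speed limits (rad/s): [2.57, 2.57, 3.14, 3.14, 3.14, 3.14].

## Interface

Orientations are given as a unit quaternion [w, x, y, z].
In Python, from cell import r gives the robot as it stands.
- The arm moves only by the tool send_rows, never from a script. Its argument "commands" is a list that holds one entry, the list of rows, each a list of 6 numbers: the shift along the world's x, y, z as a fraction of full scale, then the turn, a rotation vector about the world's x, y, z as a fraction of full scale. A call has 1 to 20 rows; each row shifts and turns the commanded pose from where the row before left it; what a row does not reach is not made up. Full scale, the value 1, is 200 mm for a shift and 120 degrees for a turn. A row lasts 1/8 s, in which the tool goes at most 62.5 mm and 10.7 degrees, less where a joint would pass 70% of its speed; a pose out of reach is approached as far as the arm can. A call with a number of a shift or a turn outside -1 to 1 is refused whole. A call with a gripper value outside its range is refused whole. "fingers" is the opening, from -1 (shut) to 1 (fully open), set as the call begins (left out, the last holds). The fingers move at their own pace and stop on an object; "squeeze" is the grip in N (left out, the last holds). Time passes only in rows, so rows that do not move let the fingers close. It gives the time, the measured TCP pose, the force, the opening and the grip force at its end, in the units of the state.
- r.observe(): the state, without advancing time (a new reading comes with each control period).
- r.camera(name): name is "scene" or "top" or "wrist"; returns (picture, depth): 480x640x3 uint8, red, green, blue; 480x640 float32, mm along the optical axis (not along the pixel's ray), 0 where there is no reading.
- r.camera_params(name): a dict with "fx", "fy", "cx", "cy" (pixels), "T" (4x4, takes a point from camera to world coordinates). Camera axes: x right, y down, z forward; pixel columns grow to the right and rows downward; lengths in mm; the calibration is good to about 2 mm. A picture is of the moment at which its call begins: read the wrist's pose just before it. camera_params takes no time and is no camera call; for the wrist camera it gives the pose at the moment of the call.
- r.sign_off(): hands the job in; it is judged then, once.
Trained networks look in the newest picture that a camera, given by its name, has taken for a name from the list of things; names that differ only in an ending like _2 or _b are one class to them, and where a whole thing is asked for, a point or a joint stands for the part that bears it (a point fixed in the world has none). Each returns a list of dicts, best first, with "score" (0 to 1); they miss things now and then, are a little off and sometimes report something else, mostly with a low value. They report only what shows in the picture. A call takes as long as a camera call. They do not tell look-alikes from the thing itself.
- r.outline_of(query, camera): "region" (480x640 bool, what is visible of it) and "uv" ([column, row] in pixels, amid what is visible of it).
The state is a dict: "time_s": time; "joints": joint angles; "dq": joint speeds; "joint_torque": joint torques, N m; "ee_pos": TCP position; "orientation": TCP orientation; "wrist_force": force on the tool from outside, world axes, zero at the start; "wrist_torque": the same for the moment, N m; "width": finger opening in mm; "grip_force": force on a finger pad.
Only numpy, scipy, OpenCV 4.12 (cv2) and the standard library are available. Lean on these libraries where they do the work, as an engineer would, in place of code of your own. Each camera call takes 0.05 s, during which the arm holds its last target. There are 200 camera calls.

## Working session

There is one attempt and no reset: what is moved stays moved. The work goes in short steps, Python scripts to look and compute and a tool call to move; the robot and the scene stay as the last step left them, time stands still between calls to the robot, and variables do not carry over. Pictures are saved under pics/ and viewed, at most 10 in all, crops included, and the job is handed in when it is done.

Besides the shell and the picture viewer there is one more tool, called after ">>>" as name([rows], argument=value, ...), one row to a line, values as JSON. send_rows: Moves the arm, as the interface text tells. Shift numbers are shares of 200 mm and turn numbers shares of 120 degrees, none past 1 either way. Its arguments: {"type":"object","properties":{"commands":{"type":"array","items":{"type":"array","items":{"type":"array","items":{"type":"number","minimum":-1,"maximum":1}}}},"fingers":{"type":"number"},"squeeze":{"type":"number"}},"required":["commands"]}

```bash
mkdir -p pics; python3 - <<'E'
from cell import r
import cv2,numpy as np
for n in ("scene","top"):
    p,d=r.camera(n); cv2.imwrite(f"pics/{n}0.png",p[:,:,::-1])
    np.save(f"{n}_d.npy",d)
    k=r.camera_params(n); print(n,{a:np.round(b,3).tolist() for a,b in k.items()})
    for q in ("barrel","cradle","jig","jaw","stop"):
        print(q,[(round(o["score"],2),np.round(o["uv"]).tolist(),int(o["region"].sum())) for o in r.outline_of(q,n)][:5])
s=r.observe();print(s["time_s"],s["ee_pos"],s["orientation"],s["width"],r.tcp_to_grasp)
E
```

```text
scene {'fx': 572.871, 'fy': 572.871, 'cx': 317.058, 'cy': 245.882, 'T': [[0.282, 0.782, -0.556, 1327.052], [0.959, -0.23, 0.162, -288.462], [-0.001, -0.579, -0.815, 1201.957], [0.0, 0.0, 0.0, 1.0]]}
barrel [(0.77, [256.0, 214.0], 972), (0.63, [118.0, 225.0], 1039), (0.57, [255.0, 275.0], 520)]
cradle [(0.95, [261.0, 285.0], 709)]
jig [(0.6, [389.0, 275.0], 3882), (0.29, [225.0, 346.0], 1352)]
jaw []
stop [(0.56, [413.0, 271.0], 171), (0.42, [335.0, 338.0], 367)]
top {'fx': 567.359, 'fy': 567.359, 'cx': 314.406, 'cy': 242.193, 'T': [[0.02, -0.996, 0.083, 439.623], [-1.0, -0.021, -0.0, -46.398], [0.002, -0.083, -0.997, 1501.914], [0.0, 0.0, 0.0, 1.0]]}
barrel [(0.69, [333.0, 157.0], 204), (0.66, [380.0, 238.0], 512), (0.58, [364.0, 322.0], 1049), (0.56, [498.0, 346.0], 1215)]
cradle [(0.88, [373.0, 244.0], 578)]
jig [(0.86, [268.0, 208.0], 3410)]
jaw []
stop [(0.7, [242.0, 195.0], 132)]
0.6 [208.3524955  642.06904359 231.33883076] [1.05392621e-05 1.56240149e-01 9.87719096e-01 4.99219496e-05] 85.33422333572535 18.700000000000003
```

View pics/scene0.png

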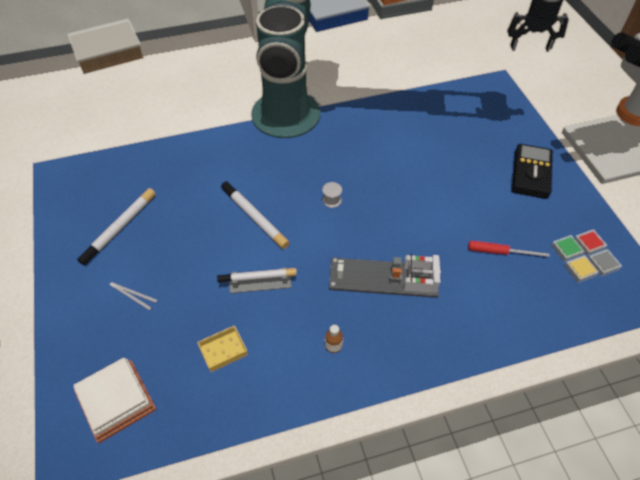

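View pics/top0.png

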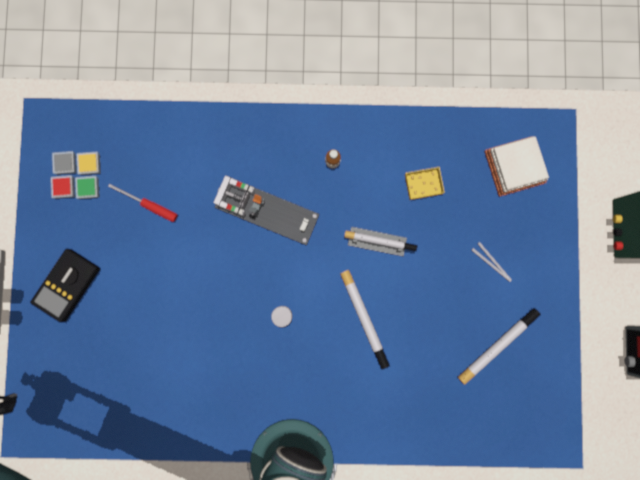

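Candidates for the barrel in the top view are the tube in the cradle at (380,241), a longer tube at (364,320) and another longer tube at (500,346). The job needs the smallest, in the cradle at (380,241) with brass at (347,235). I'll check this in a crop and measure.

```bash
cat > h.py <<'E'
from cell import r
import cv2,numpy as np
def ray(k,uv,z):
    uv=np.atleast_2d(uv).astype(float)
    d=np.c_[(uv[:,0]-k["cx"])/k["fx"],(uv[:,1]-k["cy"])/k["fy"],np.ones(len(uv))]@k["T"][:3,:3].T
    o=k["T"][:3,3]; return o+d*((z-o[2])/d[:,2])[:,None]
def cloud(k,d):
    v,u=np.mgrid[:480,:640]
    c=np.stack([(u-k["cx"])/k["fx"]*d,(v-k["cy"])/k["fy"]*d,d],-1)
    return c@k["T"][:3,:3].T+k["T"][:3,3]
def proj(k,p):
    p=np.atleast_2d(p); c=(p-k["T"][:3,3])@k["T"][:3,:3]
    return np.c_[c[:,0]/c[:,2]*k["fx"]+k["cx"],c[:,1]/c[:,2]*k["fy"]+k["cy"]]
E
python3 - <<'E'
from h import *
p=cv2.imread("pics/top0.png"); d=np.load("top_d.npy"); k=r.camera_params("top")
W=cloud(k,d)
print("mat z",np.median(W[280:300,200:250,2]))
for q in ("barrel","cradle","jig"):
    for o in r.outline_of(q,"top"):
        v,u=np.nonzero(o["region"]); X=ray(k,np.c_[u,v],{"barrel":33,"cradle":3,"jig":12}[q])[:,:2].astype(np.float32)
        b=cv2.minAreaRect(X); print(q,round(o["score"],2),np.round(b[0]),np.round(b[1]),round(b[2],1),cv2.boxPoints(b).round().tolist(),np.round(np.percentile(W[v,u,2],[5,50,95])))
c=cv2.resize(p[165:265,200:430],None,fx=3.4,fy=3.4,interpolation=cv2.INTER_CUBIC); cv2.imwrite("pics/crop1.png",c)
E
```

```text
mat z -0.06781670668624429
barrel 0.69 [783. -91.] [43. 37.] 1.1 [[761.0, -73.0], [761.0, -110.0], [804.0, -109.0], [804.0, -72.0]] [25. 58. 86.]
barrel 0.66 [ 569. -218.] [190.  18.] 79.8 [[543.0, -310.0], [561.0, -314.0], [595.0, -126.0], [577.0, -123.0]] [31. 39. 45.]
barrel 0.58 [ 363. -180.] [271.  31.] 23.9 [[233.0, -221.0], [246.0, -250.0], [493.0, -140.0], [480.0, -111.0]] [ 4. 22. 28.]
barrel 0.56 [ 307. -525.] [ 33. 265.] 43.5 [[203.0, -440.0], [386.0, -633.0], [410.0, -610.0], [227.0, -417.0]] [-2. 21. 28.]
cradle 0.88 [ 569. -211.] [147.  51.] 79.0 [[530.0, -278.0], [580.0, -288.0], [608.0, -144.0], [558.0, -134.0]] [-1.  5. 31.]
jig 0.86 [646.  85.] [271.  92.] 68.1 [[553.0, -24.0], [638.0, -58.0], [739.0, 194.0], [654.0, 228.0]] [ 6. 13. 60.]
```

View pics/crop1.png

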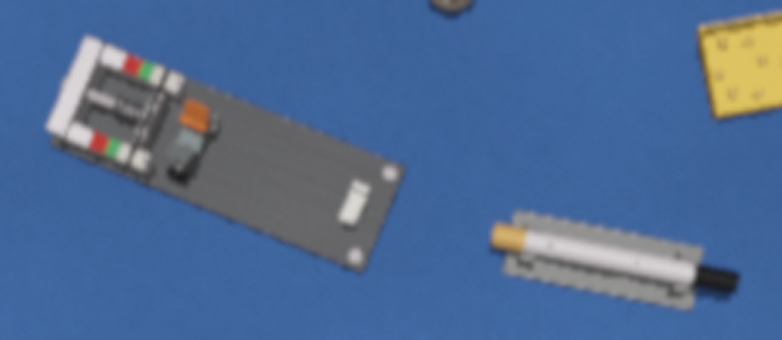

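The crop confirms it. The small 190 mm tube sits in the cradle, with brass at crop (507,238) and black at (717,278). The jig's stop end is at the left, and the orange jaw is at (195,115). I'll go over the jig first for a wrist picture.

>>> send_rows([
  [[0.18,-0.23,0.025,0,0,-0.057],[0.18,-0.23,0.025,0,0,-0.057],[0.18,-0.23,0.025,0,0,-0.057],[0.18,-0.23,0.025,0,0,-0.057],[0.18,-0.23,0.025,0,0,-0.057],[0.18,-0.23,0.025,0,0,-0.057],[0.18,-0.23,0.025,0,0,-0.057],[0.18,-0.23,0.025,0,0,-0.057],[0.18,-0.23,0.025,0,0,-0.057],[0.18,-0.23,0.025,0,0,-0.057],[0.18,-0.23,0.025,0,0,-0.057],[0.18,-0.23,0.025,0,0,-0.057],[0,0,0,0,0,0],[0,0,0,0,0,0]],
])

```text
time_s: 2.5
ee_pos: [640.0, 90.1, 291.0]
orientation: [-0.001, 0.766, 0.642, -0.0]
wrist_force: [0.4, 0.1, 0.9]
width: 85.8
grip_force: 0.0
```

```bash
python3 - <<'E'
from h import *
s=r.observe();print(s["time_s"],s["ee_pos"],s["orientation"],s["joints"])
k=r.camera_params("wrist");p,d=r.camera("wrist"); cv2.imwrite("pics/w1.png",p[:,:,::-1]); np.savez("w1.npz",d=d,**k)
print(np.round(k["T"],3))
E
```

```text
2.5 [640.04349694  90.10537292 290.96235716] [-5.22244760e-04  7.66409383e-01  6.42352208e-01 -1.61232668e-04] [1.00960055e-01 1.80936458e-01 1.59512943e+00 6.97399923e-04
 1.36638040e+00 2.76487352e-01]
[[ 9.84000e-01 -1.68000e-01 -5.20000e-02  6.51849e+02]
 [-1.76000e-01 -9.42000e-01 -2.85000e-01  1.63136e+02]
 [-1.00000e-03  2.89000e-01 -9.57000e-01  4.33382e+02]
 [ 0.00000e+00  0.00000e+00  0.00000e+00  1.00000e+00]]
```

View pics/w1.png

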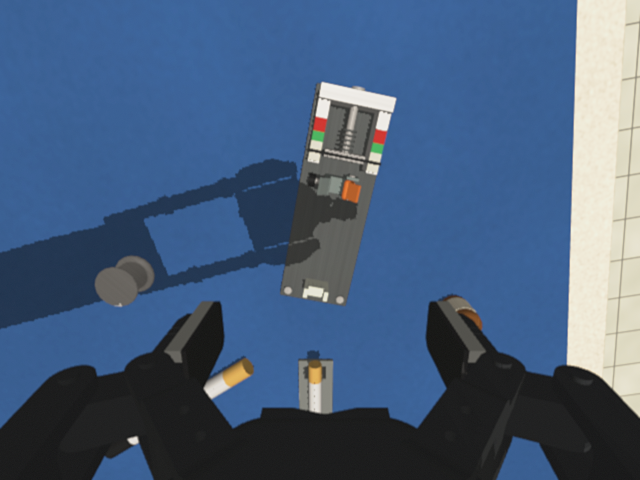

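The wrist view shows the whole jig: white rest at (315,288), orange jaw at (351,190), stop plate at (345,155), end block at (355,97). The brass end in the cradle is at (315,375). I'll fit the jig pose from depth.

```bash
python3 - <<'E'
from h import *
z=np.load("w1.npz");k={a:z[a] for a in z}; W=cloud(k,z["d"]); p=cv2.imread("pics/w1.png")
m=np.zeros((480,640),bool); m[75:312,275:402]=1
Z=W[...,2]; print("mat",np.median(Z[320:340,270:290]))
ok=m&(Z>6)&(Z<120)
n,l=cv2.connectedComponents(ok.astype(np.uint8)); b=np.bincount(l[l>0]).argmax(); ok=l==b
def rect(X):
    q=cv2.minAreaRect(X[:,:2].astype(np.float32)); return np.round(q[0],1),np.round(q[1],1),round(q[2],1)
print("all",rect(W[ok]))
print("base",rect(W[ok&(Z<17)]))
hsv=cv2.cvtColor(p,cv2.COLOR_BGR2HSV)
rest=m&(Z>38)&(np.mgrid[:480,:640][0]>270); print("rest",rect(W[rest]),np.median(Z[rest]))
# fit of base rectangle: direction from side edges
a=np.radians(68.1)
for name,mm in (("base",ok&(Z<17)),("all",ok)):
  for deg in np.arange(67,72.1,.5):
    a=np.radians(deg);e=np.array([np.cos(a),np.sin(a)]);f=np.array([-e[1],e[0]])
    X=W[mm][:,:2]; s=X@e;t=X@f
    print(name,deg,np.round([s.min(),s.max(),np.ptp(s),t.min(),t.max(),np.ptp(t)],1))
# orange jaw and pointers
org=m&(hsv[...,0]<14)&(hsv[...,1]>150)&(hsv[...,2]>120)&(np.mgrid[:480,:640][0]>170); print("orange",W[org].mean(0),org.sum())
wh=m&(hsv[...,1]<40)&(hsv[...,2]>150)&(np.mgrid[:480,:640][0]<112)&(Z>20); print("endblock",rect(W[wh]),np.median(Z[wh]))
# barrel brass in cradle
E
```

```text
mat -0.11982227591963124
all (array([646.3,  82. ]), array([264.4,  90.1]), 68.7)
base (array([646.3,  82. ]), array([264.4,  90.1]), 68.7)
rest (array([635.7,  67.4]), array([191.9,  29.9]), 71.6) 44.56909582045074
base 67.0 [ 195.3  459.   263.7 -611.5 -514.1   97.3]
base 67.5 [ 190.6  454.4  263.8 -613.2 -518.1   95.1]
base 68.0 [ 186.   449.9  263.9 -614.8 -522.    92.8]
base 68.5 [ 181.   445.2  264.2 -616.6 -525.9   90.6]
base 69.0 [ 175.9  440.6  264.7 -619.5 -528.3   91.2]
base 69.5 [ 170.7  435.9  265.2 -623.1 -530.1   93. ]
base 70.0 [ 165.6  431.2  265.6 -626.6 -531.6   95. ]
base 70.5 [ 160.3  426.5  266.2 -630.1 -533.1   97. ]
base 71.0 [ 154.9  421.7  266.8 -633.5 -534.6   99. ]
base 71.5 [ 149.5  416.9  267.4 -636.9 -536.   100.9]
base 72.0 [ 144.   412.   268.1 -640.2 -537.3  102.9]
all 67.0 [ 195.3  459.6  264.4 -611.5 -514.1   97.3]
all 67.5 [ 190.6  454.7  264.1 -613.2 -518.1   95.1]
all 68.0 [ 186.   449.9  263.9 -614.8 -522.    92.8]
all 68.5 [ 181.   445.2  264.2 -616.6 -525.9   90.6]
all 69.0 [ 175.9  440.6  264.7 -619.5 -528.3   91.2]
all 69.5 [ 170.7  435.9  265.2 -623.1 -530.1   93. ]
all 70.0 [ 165.6  431.2  265.6 -626.6 -531.6   95. ]
all 70.5 [ 160.3  426.5  266.2 -630.1 -533.1   97. ]
all 71.0 [ 154.9  421.7  266.8 -633.5 -534.6   99. ]
all 71.5 [ 149.5  416.9  267.4 -636.9 -536.   100.9]
all 72.0 [ 144.   412.   268.1 -640.2 -537.3  102.9]
orange [668.66487447 103.58855664  67.81310852] 306
endblock (array([686.2, 193.7]), array([77.9, 49. ]), 9.5) 61.42304115138438
```

>>> send_rows([
  [[-0.0475,-0.2025,-0.1,0,0,0],[-0.0475,-0.2025,-0.1,0,0,0],[-0.0475,-0.2025,-0.1,0,0,0],[-0.0475,-0.2025,-0.1,0,0,0],[-0.0475,-0.2025,-0.1,0,0,0],[-0.0475,-0.2025,-0.1,0,0,0],[-0.0475,-0.2025,-0.1,0,0,0],[0,0,0,0,0,0]],
])

```text
time_s: 3.55
ee_pos: [571.5, -193.5, 149.2]
orientation: [-0.002, 0.767, 0.642, -0.001]
wrist_force: [0.2, 0.2, -0.3]
width: 85.2
grip_force: 0.0
```

```bash
python3 - <<'E'
from h import *
s=r.observe();print(s["time_s"],s["ee_pos"],s["orientation"])
k=r.camera_params("wrist");p,d=r.camera("wrist"); cv2.imwrite("pics/w2.png",p[:,:,::-1])
W=cloud(k,d); Z=W[...,2]
near=np.hypot(W[...,0]-569,W[...,1]+218)<110
m=near&(Z>36)&(Z<46); 
top=m&(Z>40)
X=W[top][:,:2]; print(top.sum(), Z[m].max())
for o in r.outline_of("barrel","wrist")[:2]:
    v,u=np.nonzero(o["region"]); q=W[v,u]; g=(q[:,2]>35)&(q[:,2]<46); Q=q[g]
    b=cv2.minAreaRect(Q[:,:2].astype(np.float32)); print(o["score"],np.round(o["uv"]),b, cv2.boxPoints(b).round(1).tolist(),np.percentile(Q[:,2],[50,99]))
    x,y,x0,y0=cv2.fitLine(Q[Q[:,2]>39][:,:2].astype(np.float32),cv2.DIST_HUBER,0,.01,.01).ravel(); print("line",np.degrees(np.arctan2(y,x)),x0,y0)
E
```

```text
3.55 [ 571.5185681  -193.49962583  149.15721955] [-0.00173365  0.76664298  0.64207027 -0.00114125]
2946 44.13041828003935
0.93 [332. 254.] ((569.56005859375, -218.77944946289062), (190.56814575195312, 17.448078155517578), 79.57606506347656) [[543.7000122070312, -310.8999938964844], [560.9000244140625, -314.1000061035156], [595.4000244140625, -126.5999984741211], [578.2000122070312, -123.5]] [40.39578052 42.69565123]
line 79.62884 571.30475 -208.52356Traceback (most recent call last):
  File "<stdin>", line 11, in <module>
    return _quantile_unchecked(
        a, q, axis, out, overwrite_input, method, keepdims, weights)
    return _ureduce(a,
                    func=_quantile_ureduce_func,
    ...<5 lines>...
                    overwrite_input=overwrite_input,
                    method=method)
    r = func(a, **kwargs)
    result = _quantile(arr,
                       quantiles=q,
    ...<2 lines>...
                       out=out,
                       weights=wgt)
    slices_having_nans = np.isnan(arr[-1, ...])
                                  ~~~^^^^^^^^^
IndexError: index -1 is out of bounds for axis 0 with size 0
```

View pics/w2.png

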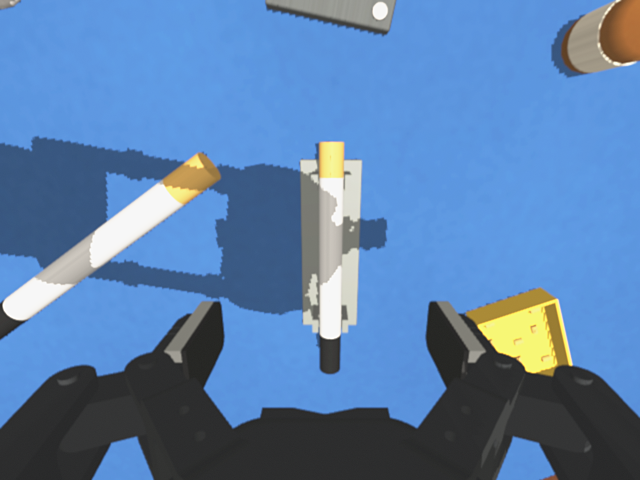

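>>> send_rows([
  [[0.0125,-0.002,-0.135,0,0,-0.0025],[0,0,-0.135,0,0,0],[0,0,-0.135,0,0,0],[0,0,-0.135,0,0,0],[0,0,-0.09,0,0,0],[0,0,-0.04,0,0,0],[0,0,0,0,0,0]],
])

```text
time_s: 4.53
ee_pos: [576.6, -193.4, 17.4]
orientation: [-0.0, 0.768, 0.641, 0.0]
wrist_force: [1.5, 0.2, 0.6]
width: 85.4
grip_force: 0.0
```

>>> send_rows([
  [[-0.0125,0,-0.015,0,0,0],[0,0,0,0,0,0]],
])

```text
time_s: 4.78
ee_pos: [574.0, -194.1, 14.9]
orientation: [0.0, 0.768, 0.64, 0.0]
wrist_force: [-0.9, -0.5, -0.3]
width: 85.1
grip_force: 0.0
```

>>> send_rows([
  [[0,0,0,0,0,0],[0,0,0,0,0,0],[0,0,0,0,0,0],[0,0,0,0,0,0],[0,0,0,0,0,0],[0,0,0,0,0,0],[0,0,0,0,0,0],[0,0,0,0,0,0]],
], fingers=-1, squeeze=80)

```text
time_s: 5.78
ee_pos: [574.4, -194.1, 14.6]
orientation: [0.0, 0.768, 0.64, 0.0]
wrist_force: [1.7, -0.3, 2.4]
width: 15.7
grip_force: 78.0
```

>>> send_rows([
  [[0,0,0.06,0,0,0],[0,0,0.1,0,0,0],[0,0,0.1,0,0,0],[0,0,0.1,0,0,0],[0,0,0.09,0,0,0],[0.045,0.18,0,0,0,-0.013],[0.045,0.18,0,0,0,-0.013],[0.045,0.18,0,0,0,-0.013],[0.045,0.18,0,0,0,-0.013],[0.045,0.18,0,0,0,-0.013],[0.045,0.18,0,0,0,-0.013],[0.045,0.18,0,0,0,-0.013],[0,0,0,0,0,0],[0,0,0,0,0,0]],
])

```text
time_s: 7.52
ee_pos: [636.7, 58.0, 104.7]
orientation: [0.0, 0.825, 0.565, -0.0]
wrist_force: [-0.3, -0.4, -1.9]
width: 15.7
grip_force: 78.9
```

```bash
cat > look.py <<'E'
from h import *
import sys
O=np.array([625.4,28.4,0]);a=np.radians(68.7);R=np.array([[np.cos(a),-np.sin(a),0],[np.sin(a),np.cos(a),0],[0,0,1]])
def look(name,lo,hi):
    s=r.observe(); print(s["time_s"],"tcp jig",np.round((s["ee_pos"]-O)@R,1),"q",np.round(s["orientation"],4),"F jig",np.round(s["wrist_force"]@R,1),s["width"])
    k=r.camera_params("wrist");p,d=r.camera("wrist"); cv2.imwrite(f"pics/{name}.png",p[:,:,::-1]); np.savez(name+".npz",d=d,p=p,**k)
    J=(cloud(k,d)-O)@R
    for o in r.outline_of("barrel","wrist")[:2]:
        Q=J[o["region"]]; Q=Q[(Q[:,2]>lo)&(Q[:,2]<hi)&(abs(Q[:,1])<30)]
        if len(Q)<50: continue
        print("barrel",round(o["score"],2),len(Q),"x",np.percentile(Q[:,0],[.5,99.5]).round(1))
        for x in range(-100,140,15):
            g=Q[abs(Q[:,0]-x)<5]
            if len(g)>15: print(x,"y",np.percentile(g[:,1],[2,98]).round(1),"ztop",np.percentile(g[:,2],95).round(1))
if __name__=="__main__": look(sys.argv[1],float(sys.argv[2]),float(sys.argv[3]))
E
python3 look.py w3 95 150
```

```text
7.525 tcp jig [ 31.7   0.2 104.7] q [ 2.000e-04  8.253e-01  5.647e-01 -1.000e-04] F jig [-0.5  0.1 -1.9] 15.688805043391849
barrel 0.93 11889 x [ -3.  101.3]
5 y [-7.  10.1] ztop 132.0
20 y [-6.2  9.1] ztop 132.1
35 y [-5.9  9.1] ztop 132.1
50 y [-6.7  9.8] ztop 132.2
65 y [-6.7 10. ] ztop 132.3
80 y [-6.7 10. ] ztop 132.4
95 y [-6.6 10.1] ztop 132.4
```

View pics/w3.png

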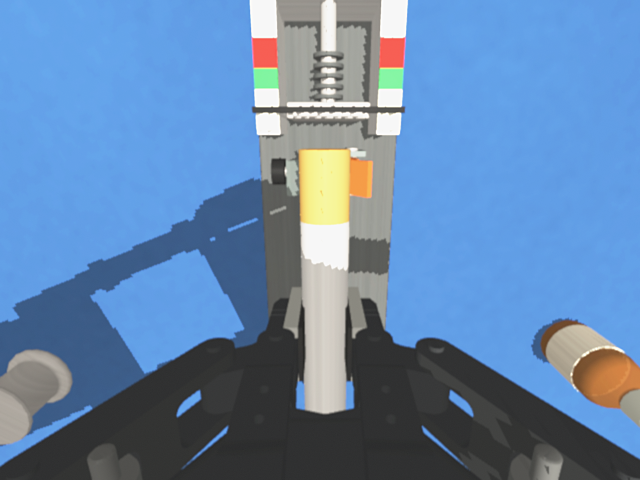

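The picture shows the barrel held straight over the jig: brass tip at (325,150), fork at (290,175), jaw at (360,178) and pointer at (328,109). I'll check the jig's own lateral position in this same frame.

```bash
python3 - <<'E'
from look import *
z=np.load("w3.npz");k={a:z[a] for a in z}; J=(cloud(k,z["d"])-O)@R; p=z["p"]
m=(J[...,2]>7)&(J[...,2]<17)&(J[...,0]>-20)&(J[...,0]<180)&(abs(J[...,1])<60)
for x in range(20,121,20):
    g=J[m&(abs(J[...,0]-x)<6)]
    if len(g): print(x,"base y",np.percentile(g[:,1],[.5,99.5]).round(1),len(g))
hsv=cv2.cvtColor(p,cv2.COLOR_RGB2HSV)
for n,mm in (("green",(hsv[...,0]>50)&(hsv[...,0]<75)&(hsv[...,1]>120)),("red",((hsv[...,0]<6)|(hsv[...,0]>174))&(hsv[...,1]>150)),("orange",(hsv[...,0]>6)&(hsv[...,0]<16)&(hsv[...,1]>180))):
    g=J[mm&(abs(J[...,1])<50)&(J[...,0]>60)&(J[...,0]<190)]; 
    if len(g): print(n,len(g),"x",np.percentile(g[:,0],[2,98]).round(1),"y",np.percentile(g[:,1],[2,50,98]).round(1),"z",np.median(g[:,2]).round(1))
dark=(p.max(2)<60)&(J[...,2]>45)&(J[...,2]<75)&(J[...,0]>110)&(J[...,0]<160)&(abs(J[...,1])<50)
print("pointer x",np.percentile(J[dark][:,0],[5,50,95]),"y",np.percentile(J[dark][:,1],[1,99]),dark.sum())
# fork grey, plate
pl=(J[...,2]>50)&(J[...,2]<62)&(J[...,0]>108)&(J[...,0]<130)&(abs(J[...,1])<26); print("plate y",np.percentile(J[pl][:,1],[1,99]),"x",np.percentile(J[pl][:,0],[1,99]))
E
```

```text
20 base y [-44.6  44.4] 1192
40 base y [-44.6  44.3] 1298
60 base y [-44.7  44.4] 1370
80 base y [-44.9  44.6] 604
100 base y [-44.6  44.3] 2257
120 base y [-26.2  26. ] 132
green 362 x [129.4 137.6] y [-37.7  32.1  37.3] z 53.0
red 1307 x [139.4 151.6] y [-37.4 -26.2  37. ] z 53.0
orange 141 x [76.5 93.7] y [-19.1 -14.5 -12.2] z 65.5Traceback (most recent call last):
  File "<stdin>", line 12, in <module>
    return _quantile_unchecked(
        a, q, axis, out, overwrite_input, method, keepdims, weights)
    return _ureduce(a,
                    func=_quantile_ureduce_func,
    ...<5 lines>...
                    overwrite_input=overwrite_input,
                    method=method)
    r = func(a, **kwargs)
    result = _quantile(arr,
                       quantiles=q,
    ...<2 lines>...
                       out=out,
                       weights=wgt)
    slices_having_nans = np.isnan(arr[-1, ...])
                                  ~~~^^^^^^^^^
IndexError: index -1 is out of bounds for axis 0 with size 0
```

>>> send_rows([
  [[0.01,0.004,-0.05,0,0,0],[0,0,-0.06,0,0,0],[0,0,-0.06,0,0,0],[0,0,0,0,0,0],[0,0,0,0,0,0]],
])

```text
time_s: 8.25
ee_pos: [638.8, 58.9, 70.0]
orientation: [-0.0, 0.826, 0.564, -0.0]
wrist_force: [0.1, -0.4, -1.6]
width: 15.5
grip_force: 78.9
```

```bash
python3 look.py w4 75 115
```

```text
8.25 tcp jig [33.3 -1.4 70. ] q [-1.000e-04  8.255e-01  5.644e-01 -2.000e-04] F jig [-0.3 -0.3 -1.6] 15.508327659293823
barrel 0.8 11915 x [ -1.4 102.9]
5 y [-8.6  8.5] ztop 97.3
20 y [-7.9  7.7] ztop 97.5
35 y [-7.6  7.2] ztop 97.5
50 y [-8.5  8.3] ztop 97.6
65 y [-8.4  8.3] ztop 97.6
80 y [-8.4  8.4] ztop 97.7
95 y [-8.3  8.4] ztop 97.7
```

>>> send_rows([
  [[0,0,-0.04,0,0,0],[0,0,-0.04,0,0,0],[0,0,-0.03,0,0,0],[0,0,0,0,0,0]],
], squeeze=110)

```text
time_s: 8.85
ee_pos: [638.0, 58.9, 47.1]
orientation: [-0.001, 0.825, 0.564, -0.001]
wrist_force: [-0.7, -1.3, -0.7]
width: 15.2
grip_force: 107.3
```

>>> send_rows([
  [[0,0,-0.02,0,0,0],[0,0,-0.02,0,0,0],[0,0,-0.02,0,0,0],[0,0,0,0,0,0]],
])

```text
time_s: 9.35
ee_pos: [639.3, 59.1, 38.9]
orientation: [-0.0, 0.825, 0.564, 0.0]
wrist_force: [-7.6, -0.4, 12.3]
width: 15.0
grip_force: 111.0
```

```bash
python3 look.py w5 45 85
```

```text
9.35 tcp jig [33.7 -1.8 38.9] q [-0.000e+00  8.255e-01  5.644e-01  5.000e-04] F jig [-3.1  6.9 12.3] 15.029880294144537
barrel 0.74 12198 x [ -4.8 103.8]
-10 y [-8.9  8. ] ztop 60.3
5 y [-8.7  7.7] ztop 63.3
20 y [-7.8  7.1] ztop 65.1
35 y [-7.1  6.8] ztop 67.0
50 y [-8.6  8.2] ztop 68.8
65 y [-8.2  8.3] ztop 70.6
80 y [-8.3  8.6] ztop 72.5
95 y [-7.9  8.8] ztop 74.3
```

The jaw pushed the nose up about 7° in the grip. The tail is nearly on its rest, which will support it, so I'll keep pushing.

>>> send_rows([
  [[0,0,-0.02,0,0,0],[0,0,-0.02,0,0,0],[0,0,-0.01,0,0,0],[0,0,0,0,0,0]],
])

```text
time_s: 9.95
ee_pos: [640.7, 58.9, 37.8]
orientation: [0.001, 0.826, 0.564, 0.001]
wrist_force: [-27.3, -4.5, 56.8]
width: 14.9
grip_force: 116.3
```

```bash
python3 look.py w6 40 85
```

```text
9.95 tcp jig [34.  -3.2 37.8] q [7.000e-04 8.258e-01 5.640e-01 1.300e-03] F jig [-14.1  23.8  56.8] 14.911806371382205
barrel 0.69 12318 x [ -4.9 103.9]
-10 y [-10.    6.9] ztop 58.9
5 y [-10.    6.7] ztop 61.9
20 y [-9.2  5.7] ztop 64.0
35 y [-9.   5.4] ztop 66.1
50 y [-10.1   6.8] ztop 68.1
65 y [-10.1   6.6] ztop 70.2
80 y [-10.1   6.7] ztop 72.3
95 y [-10.2   6.6] ztop 74.5
```

```bash
python3 - <<'E'
import cv2
p=cv2.imread("pics/w6.png"); cv2.imwrite("pics/c6.png",cv2.resize(p[30:330,200:450],None,fx=2,fy=2,interpolation=cv2.INTER_CUBIC))
E
```

```text
(no output)
```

View pics/c6.png

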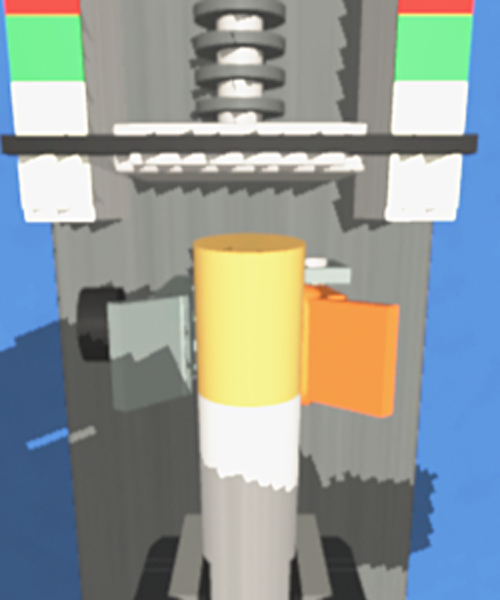

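The barrel (tip at crop (248,245)) leans on the orange jaw at (350,350), with a gap to the grey fork at (150,350). It is nose-up and off-centre to the jaw side, which is why it jammed. I'll back up, level it with a tool tilt, shift to +y and retry.

>>> send_rows([
  [[-0.004,0.0015,0.06,0,0,0],[-0.004,0.0015,0.06,0,0,0],[0,0,0.02,0,0,0],[-0.0055,-0.014,0,-0.037,0.0145,0],[0,0,0,-0.037,0.0145,0],[0,0,0,0,0,0],[0,0,0,0,0,0]],
])

```text
time_s: 10.92
ee_pos: [635.8, 56.7, 53.4]
orientation: [0.046, 0.823, 0.563, -0.069]
wrist_force: [-1.0, -1.0, -1.0]
width: 15.1
grip_force: 110.7
```

```bash
python3 look.py w7 45 95
```

```text
10.925 tcp jig [30.2  0.6 53.4] q [ 0.0461  0.8226  0.5626 -0.0688] F jig [-1.3  0.5 -1. ] 15.102061627033143
barrel 0.81 11920 x [ -2.4 103.5]
5 y [-6.4  9.9] ztop 83.3
20 y [-5.5  9.2] ztop 82.1
35 y [-4.8  9. ] ztop 80.6
50 y [-6.1 10.2] ztop 79.2
65 y [-6.3 10.2] ztop 77.9
80 y [-6.3 10.5] ztop 76.5
95 y [-6.1 10.5] ztop 75.1
barrel 0.68 6388 x [114.9 145.9]
110 y [-17.8  20. ] ztop 52.1
125 y [-21.4  19.9] ztop 58.6
```

>>> send_rows([
  [[0.0055,-0.002,-0.02,0,0,0],[0,0,-0.02,0,0,0],[0,0,-0.02,0,0,0],[0,0,-0.02,0,0,0],[0,0,0,0,0,0]],
])

```text
time_s: 11.65
ee_pos: [637.2, 56.4, 38.4]
orientation: [0.047, 0.823, 0.562, -0.068]
wrist_force: [-0.8, 1.7, 0.7]
width: 15.1
grip_force: 111.0
```

```bash
python3 look.py w8 40 90
```

```text
11.65 tcp jig [30.4 -0.8 38.4] q [ 0.0466  0.8228  0.5623 -0.0685] F jig [1.3 1.4 0.7] 15.121230519863527
barrel 0.75 11848 x [ -2.4 103.7]
5 y [-7.8  8.5] ztop 68.2
20 y [-6.6  8. ] ztop 66.9
35 y [-6.2  7.6] ztop 65.7
50 y [-7.8  9. ] ztop 64.4
65 y [-7.6  9. ] ztop 63.2
80 y [-7.2  8.9] ztop 61.9
95 y [-7.   9.1] ztop 60.6
```

>>> send_rows([
  [[0,0,-0.02,0,0,0],[0,0,-0.015,0,0,0],[0.001,0.004,-0.012,0.019,-0.0074,0],[0.001,0.004,-0.012,0.019,-0.0074,0],[0,0,0,0,0,0],[0,0,0,0,0,0]],
])

```text
time_s: 12.5
ee_pos: [637.9, 57.4, 26.6]
orientation: [0.023, 0.825, 0.564, -0.034]
wrist_force: [0.4, -2.2, 2.3]
width: 15.0
grip_force: 111.2
```

```bash
python3 look.py w9 30 90
```

```text
12.5 tcp jig [31.5 -1.1 26.6] q [ 0.0232  0.8248  0.5639 -0.0338] F jig [-1.9 -1.2  2.3] 14.98886643989081
barrel 0.7 11455 x [ -3.9 103.1]
-10 y [-8.9  8.9] ztop 50.0
5 y [-8.1  8.4] ztop 54.1
20 y [-7.2  7.7] ztop 54.1
35 y [-6.9  7. ] ztop 54.1
50 y [-8.   8.7] ztop 54.1
65 y [-7.9  8.5] ztop 54.1
80 y [-5.   8.7] ztop 54.2
95 y [-7.6  8.7] ztop 54.2
```

```bash
python3 - <<'E'
import cv2
p=cv2.imread("pics/w9.png"); cv2.imwrite("pics/c9.png",cv2.resize(p[10:290,200:450],None,fx=2,fy=2,interpolation=cv2.INTER_CUBIC))
E
```

```text
(no output)
```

View pics/c9.png

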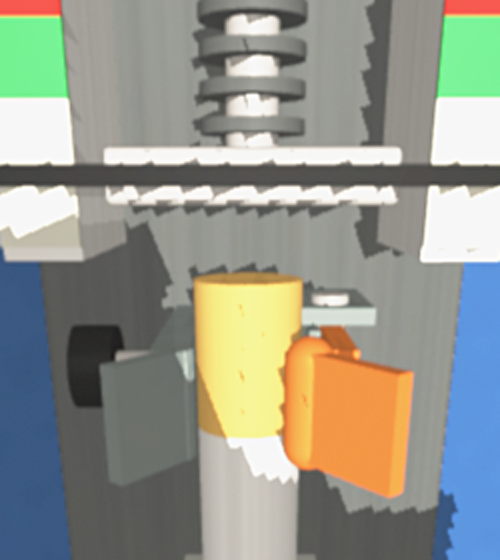

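The barrel is level at axis 45 mm. The orange jaw nose at crop (300,400) is closed over it, and the tip at (248,280) is 12 mm short of the stop. Now I push it lengthwise.

>>> send_rows([
  [[0.009,0.0233,0,0,0,0],[0.009,0.0233,0,0,0,0],[0.009,0.0233,0,0,0,0],[0.009,0.0233,0,0,0,0],[0.005,0.014,0,0,0,0],[0,0,0,0,0,0],[0,0,0,0,0,0]],
])

```text
time_s: 13.48
ee_pos: [645.4, 78.0, 26.5]
orientation: [0.023, 0.825, 0.564, -0.035]
wrist_force: [-2.5, -6.9, 4.3]
width: 15.1
grip_force: 111.2
```

```bash
python3 look.py w10 30 90
```

```text
13.475 tcp jig [53.5 -0.6 26.5] q [ 0.0233  0.8246  0.5641 -0.0349] F jig [-7.3 -0.2  4.3] 15.091266687028075
barrel 0.76 11601 x [ 18.  124.8]
20 y [-8.   9.2] ztop 53.8
35 y [-7.   8.5] ztop 53.9
50 y [-6.5  8.1] ztop 54.0
65 y [-7.   8.5] ztop 54.0
80 y [-5.3  9.3] ztop 54.2
95 y [-8.   9.5] ztop 54.2
110 y [-7.5  9.3] ztop 54.1
125 y [-7.2  9.3] ztop 54.2
```

>>> send_rows([
  [[0.005,0.012,0,0,0,0],[0.005,0.012,0,0,0,0],[0,0,0,0,0,0],[0,0,0,0,0,0],[0,0,0,0,0,0],[0,0,0,0,0,0]],
])

```text
time_s: 14.32
ee_pos: [646.9, 81.8, 26.5]
orientation: [0.024, 0.825, 0.564, -0.036]
wrist_force: [-2.9, -11.1, 5.5]
width: 15.0
grip_force: 111.3
```

```bash
python3 look.py w11 30 90; python3 - <<'E'
import cv2
p=cv2.imread("pics/w11.png"); cv2.imwrite("pics/c11.png",cv2.resize(p[0:290,180:470],None,fx=2,fy=2,interpolation=cv2.INTER_CUBIC))
E
```

```text
14.325 tcp jig [57.6 -0.6 26.5] q [ 0.0236  0.8246  0.5641 -0.0358] F jig [-11.4  -1.3   5.5] 15.025490216873363
barrel 0.73 11544 x [ 22.3 128.9]
20 y [-8.2  9.4] ztop 53.7
35 y [-7.4  8.9] ztop 54.0
50 y [-6.6  8.1] ztop 54.1
65 y [-6.3  7.9] ztop 54.1
80 y [-5.2  9.3] ztop 54.1
95 y [-7.3  9.3] ztop 54.2
110 y [-7.5  9.3] ztop 54.0
125 y [-7.3  9.3] ztop 54.1
```

View pics/c11.png

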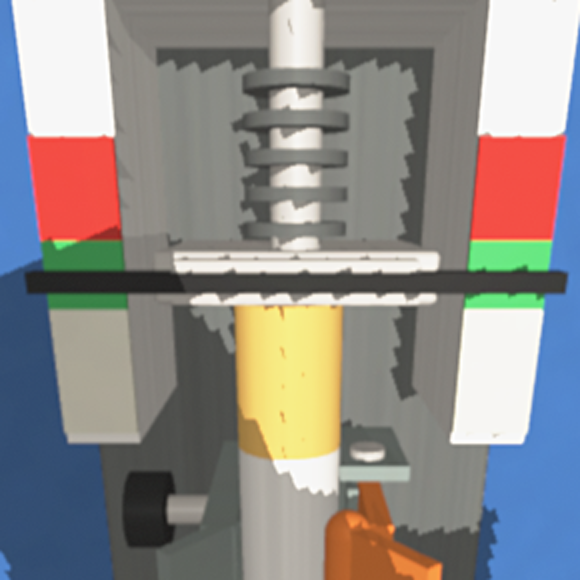

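The black pointer (row 282) is in the green band (rows 240–308) on both scales, and the jaw is closed. I'll hold.

>>> send_rows([
  [[0,0,0,0,0,0],[0,0,0,0,0,0],[0,0,0,0,0,0],[0,0,0,0,0,0],[0,0,0,0,0,0],[0,0,0,0,0,0],[0,0,0,0,0,0],[0,0,0,0,0,0],[0,0,0,0,0,0],[0,0,0,0,0,0],[0,0,0,0,0,0],[0,0,0,0,0,0],[0,0,0,0,0,0],[0,0,0,0,0,0],[0,0,0,0,0,0],[0,0,0,0,0,0],[0,0,0,0,0,0],[0,0,0,0,0,0],[0,0,0,0,0,0],[0,0,0,0,0,0]],
])

```text
time_s: 16.92
ee_pos: [646.9, 81.9, 26.5]
orientation: [0.024, 0.825, 0.564, -0.036]
wrist_force: [-3.5, -11.2, 5.0]
width: 15.1
grip_force: 111.3
```

>>> send_rows([
  [[0,0,0,0,0,0],[0,0,0,0,0,0],[0,0,0,0,0,0],[0,0,0,0,0,0],[0,0,0,0,0,0],[0,0,0,0,0,0],[0,0,0,0,0,0],[0,0,0,0,0,0],[0,0,0,0,0,0],[0,0,0,0,0,0],[0,0,0,0,0,0],[0,0,0,0,0,0],[0,0,0,0,0,0],[0,0,0,0,0,0],[0,0,0,0,0,0],[0,0,0,0,0,0]],
])

```text
time_s: 18.92
ee_pos: [646.9, 81.8, 26.5]
orientation: [0.024, 0.825, 0.564, -0.036]
wrist_force: [-2.4, -10.7, 5.0]
width: 15.2
grip_force: 111.3
```

```bash
python3 look.py w12 30 90; python3 - <<'E'
from look import *
a=np.load("w11.npz")["p"].astype(int);b=np.load("w12.npz")["p"].astype(int)
print("pointer rows col 205 / 450:",[np.nonzero(i[100:200,c].max(1)<70)[0]+100 for i in (a,b) for c in (230,425)])
E
```

```text
18.925 tcp jig [57.6 -0.6 26.5] q [ 0.0236  0.8246  0.5642 -0.0358] F jig [-10.8  -1.7   5. ] 15.186514533726525
barrel 0.73 11646 x [ 22.  129.1]
20 y [-7.9  9.3] ztop 53.7
35 y [-7.4  8.9] ztop 53.9
50 y [-6.7  8.1] ztop 54.2
65 y [-6.7  7.8] ztop 54.1
80 y [-5.3  9.3] ztop 54.3
95 y [-7.5  9.5] ztop 54.1
110 y [-7.5  9.3] ztop 54.1
125 y [-7.3  9.3] ztop 54.1
pointer rows col 205 / 450: [array([136, 137, 138, 139, 140, 141, 142, 143, 144, 145]), array([137, 138, 139, 140, 141, 142, 143, 144, 145]), array([136, 137, 138, 139, 140, 141, 142, 143, 144, 145, 146]), array([137, 138, 139, 140, 141, 142, 143, 144, 145])]
```

The push held steady for 4.6 s with the pointer unmoved in the green, so I'm handing in.

```bash
python3 -c "
from cell import r
print(r.sign_off())"
```

```text
the job is handed in; nothing more can be done
None
```

The smallest barrel lies level in the fork clip with the jaw closed over it and its brass end against the stop; the pointer has stood in the green (about 14 mm of travel) for over 4 s, the fingers are still pressing, and one early try jammed at 57 N before a second, tilted try seated it.

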